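# Level the agar plate with a wedge

## Task

The plate of the levelling stand droops at its front, so the agar in the petri dish on it would set crooked. Fetch the orange wedge, lay it flat on the table in the stand's white guide with its thin end pointing in at the screw foot, and let go of it; then push it in from behind, gently, until the plate comes up level against its stops and the wedge goes firm. Do not ram the wedge, keep the dish in its place on the plate, leave the other things alone, and leave the wedge holding the plate level by itself.

Things in the scene. Friction and masses are not known exactly. Their poses are not given: they have to be found in the camera images.
- stand: levelling stand fixed to the table, 235 mm long, 180 mm wide, dark rails. Origin on the table top straight under the screw foot (as it is with the plate level); +x is the direction in which the wedge is pushed in, from the open front towards the hinge; z up. The wedge slides on the bare table top along this x axis.
- guide_mouth (a point): front end of the straight part of the stand's white guide, on the table top, 30 mm along the stand's -x from its origin. The two guide walls are 14 mm high and 52 mm apart inside, run from here 150 mm along +x, and in front of here flare out to about 90 mm apart, 38 mm further out.
- level_stop (a point): underside of the upper lug of the left aluminium bracket, 55 mm above the table. Two brackets, 70 mm high, stand beside the plate's front corners (86 mm either side of the stand's x axis, at its x = 0); the plate meets their upper lugs when it is exactly level and can rise no further.
- plate: grey plate of the stand, 210 x 146 x 8 mm, 0.14 to 0.26 kg. Origin in mid thickness near its front edge, above the screw foot; the front edge lies 15 mm along -x, the hinge axis 190 mm along +x, 50 mm above the table. Its z axis is vertical when level; it starts with its front drooping by 0.075 rad.
- foot_root (a point): where the steel screw foot leaves the plate's underside. The foot's round end (8 mm radius) is 20 to 30 mm above the table when the plate is level, 6 to 16 mm when it droops: how far it is screwed out differs each time. Pushing takes up to 13 N to start the lift, 3 to 9 N while the plate rises, and climbs steeply at the stops: 18 to 22 N is firm. Friction then holds the wedge.
- wedge: orange wedge, 203 x 40 mm, 0.19 to 0.29 kg, flat underside. Origin on the underside below its grip block; +x to the thin end, z up. Grip block: x = -18 to +18 mm, 40 mm wide (y), straight-sided, top 58 mm above the table; its face at x = -18 mm is the heel: push it low, or it lifts. The top is flat, 33 mm high, to x = +35 mm, then slopes evenly (1 in 5) to 3 mm height at the thin end, x = +185 mm.
- wedge_tip (a point): middle of the lower edge of the wedge's thin end, 185 mm from the wedge's origin
- dish: petri dish with pink agar, 91 mm across, 15 mm high, loose on the front half of the plate between four low black lugs. Origin at the centre of its underside
- pipette_stand_foot (a point): fixed obstacle: foot of the pipette stand in the middle of the table, under its pole. Round base 120 mm across and 15 mm high, thin pole, and between 200 and 345 mm height a head with two arms and one pipette that reaches 100 mm sideways from the pole: go round it, or over it with the fingertips above 360 mm
- vial_red: white reagent vial with a red cap, 23 mm across, 43 mm high, loose bystander left of the stand. Origin under its centre
- beaker: clear plastic beaker, 77 mm across, 93 mm high, loose bystander on the left of the table. Origin under its centre
There are look-alikes about, which are no part of the job. What is shaped like the dish but turquoise is not meant.

How it is judged:
By the outcome, as a careful person would: the job done as asked, in the order asked, and still so for the second after the job is handed in, with the robot touching nothing.
It also fails if it takes over 67 s, if anything falls off the work surface, if the arm or the gripper's body presses on something with over 40 N, if the wrist force passes 120 N, or if a joint passes its speed limit or range.

## Robot

A 7-joint arm with a two-finger parallel gripper is mounted at the origin on a cart in front of the work surface, level with it; the furniture and walls round the work are solid. World frame = base frame: x ahead of the robot, y to its left, z up, the work surface at z = 0. Lengths are in m, angles in rad, forces in N, time in s.
With the tool pointing down it reaches from about 0.35 to 0.9 m from the base axis. Payload 8.1 kg.
Tool frame: the origin (TCP) lies at the very end of the fingers, on their centre line; the grasp point (between the pads) lies env.pinch_z behind it (env.pinch_z is the distance from the TCP to the grasp point, in m); x points along the fingers, y is the direction in which the jaws open and shut, and the axes are right-handed (so a half turn about x gives the same grasp; the last joint's range is limited). The gripper opens to 85 mm and grips with 20 to 120 N. Pads are 22 mm wide; open, the fingers measure 114 mm over their backs; the gripper's body (76 mm by 85 mm) begins 54 mm behind the grasp point. The pads swing forward as they close: fully open they stand 13 mm farther back than shut.
Start: joints at [-1.209, 0.434, 0.025, 1.573, -0.012, 1.134, -0.075], TCP at [0.28, 0.559, 0.231] pointing down, gripper open.
Joint ranges: [-2.62, 2.62], [-0.44, 2.09], [-1.27, 1.32], [0.08, 2.57], [-1.32, 4.46], [0.12, 2], [-2.74, 2.74]. Speed limits (rad/s): [2.22, 2.22, 3.01, 3.01, 3.14, 3.14, 3.14].

## Interface

Orientations are given as a rotation vector (axis times angle).
In Python, from plant import observe, cams, env gives the robot as it stands.
- The arm moves only by the tool move_arm, never from a script. Its argument "series" is text: rows parted by semicolons, each of 6 numbers parted by spaces: the shift along the tool's x, y, z in cm, then the turn, a rotation vector about the tool's x, y, z in degrees. A call has 1 to 8 rows; each row is the pose to reach, as a shift and turn from the pose commanded when the call began, along the tool's axes at that moment; what a row does not reach only later rows make up. A row lasts 1/8 s, in which the tool goes at most 62.5 mm and 10.7 degrees, less where a joint would pass 70% of its speed; a pose out of reach is approached as far as the arm can. A call with a gripper value outside its range is refused whole. "grip" is the opening, from 0 (shut) to 1 (fully open), set as the call begins (left out, the last holds). The fingers move at their own pace and stop on an object; "squeeze" is the grip in N (left out, the last holds). Time passes only in rows, so rows that repeat a pose let the fingers close. It gives the time, the measured TCP pose, the force and the opening at its end, in the units of the state.
- observe(): the state, without advancing time (a new reading comes with each control period).
- cams.capture(name): name is "scene" or "top"; returns a dict with "frame" (384x512x3 uint8, blue, green, red), "z_map" (384x512 float32, m along the optical axis (not along the pixel's ray), 0 where there is no reading), "vertical_fov" (degrees; the focal length in pixels is half the picture's height over the tangent of half this angle, whatever the lens; pixels are square), "cx", "cy" (the principal point, pixels), "eye" and "attitude" of the camera in the world. Camera axes: x right, y down, z forward; pixel columns grow to the right and rows downward; lengths in m; the calibration is good to about 2 mm. A picture is of the moment at which its call begins.
- env.sign_off(): hands the job in, once; it reports no verdict.
The state is a dict: "clock": time; "qpos": joint angles; "dq": joint speeds; "effort": joint torques, N m; "ee_pos": TCP position; "ee_rot": TCP orientation; "force": force on the tool from outside, world axes, zero at the start; "torque": the same for the moment, N m; "grip_width": opening from 0.0 (shut) to 1.0 (fully open).
Only numpy, scipy, OpenCV 4.12 (cv2) and the standard library are available. Lean on these libraries where they do the work, as an engineer would, in place of code of your own. Each camera call takes 0.05 s, during which the arm holds its last target. There are 200 camera calls.

## Working session

There is one attempt and no reset: what is moved stays moved. The work goes in short steps, Python scripts to look and compute and a tool call to move; the robot and the scene stay as the last step left them, time stands still between calls to the robot, and variables do not carry over. Pictures are saved under pics/ and viewed, about 8 in all and at most 12, crops included, and the job is handed in when it is done.

Besides the shell and the picture viewer there is one more tool, called after ">>>" as name(argument=value, ...) on one line, values as JSON. move_arm: Moves the arm, as the interface text tells. Its arguments: {"type":"object","properties":{"series":{"type":"string"},"grip":{"type":"number"},"squeeze":{"type":"number"}},"required":["series"]}

```bash
ls; mkdir -p pics
cat > h.py <<'E'
import numpy as np, cv2
from scipy.spatial.transform import Rotation as R
from plant import observe, cams, env
def cap(n):
    c=cams.capture(n); c['f']=192/np.tan(np.radians(c['vertical_fov'])/2)
    return c
def rot(c):
    a=np.array(c['attitude'],float)
    return a if a.shape==(3,3) else (R.from_rotvec(a).as_matrix() if a.size==3 else R.from_quat(a).as_matrix())
def ptsmap(c):
    v,u=np.mgrid[0:384,0:512]; z=c['z_map']
    P=np.stack([(u-c['cx'])/c['f']*z,(v-c['cy'])/c['f']*z,z],-1)
    return P@rot(c).T+np.array(c['eye'])
def ray(c,u,v,h):
    d=rot(c)@np.array([(u-c['cx'])/c['f'],(v-c['cy'])/c['f'],1]); e=np.array(c['eye'])
    return e+d*(h-e[2])/d[2]
E
python3 - <<'E'
from h import *
print(observe()); print(env.pinch_z)
for n in("scene","top"):
    c=cap(n); print(n,c['eye'],c['attitude'],c['f'],c['cx'],c['cy'])
    cv2.imwrite(f'pics/{n}0.png',cv2.resize(c['frame'],(800,600)))
    P=ptsmap(c); print(P[200,256],P[300,100])
E
```

```text
pics
{'clock': 0.0, 'qpos': array([-1.20860837,  0.43523424,  0.0249677 ,  1.57407329, -0.01161179,
        1.13396125, -0.07507106]), 'dq': array([-0.00070759, -0.0009302 ,  0.00018599,  0.00025299,  0.00024071,
       -0.00013725, -0.00200133]), 'effort': array([-1.90394780e-05, -6.70461130e+01,  1.02527350e+00, -3.16228044e+01,
        1.56750862e-02,  1.29386463e-02,  2.68773057e-06]), 'ee_pos': array([0.27997328, 0.55824721, 0.23052809]), 'ee_rot': array([ 0.36329307,  1.54012112, -0.36568896]), 'force': array([ 0.10683278, -0.84220254, -0.06468357]), 'torque': array([-0.01097386,  0.02477052,  0.01527341]), 'grip_width': 1.0018642780398048}
0.0187
scene [-0.14997685 -0.84410085  0.56883767] [-1.92549786  0.77714958 -0.48774753] 430.78610065067886 248.6002359559249 196.60993593111365
[ 0.63766488 -0.07270304 -0.00172208] [ 0.11088737 -0.15749802 -0.00752552]
top [ 0.46465483 -0.11701095  1.29312364] [-2.18691104  2.19839079 -0.070316  ] 446.34430508235727 246.730253375231 187.8629287521869
[ 0.50725565 -0.14881415  0.00176575] [ 0.08481104  0.53896888 -0.74816163]
```

View pics/top0.png

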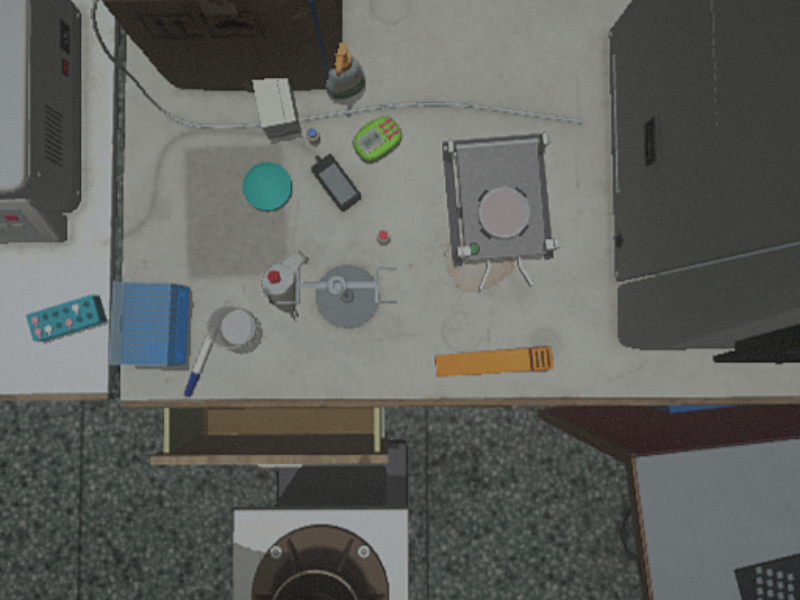

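View pics/scene0.png

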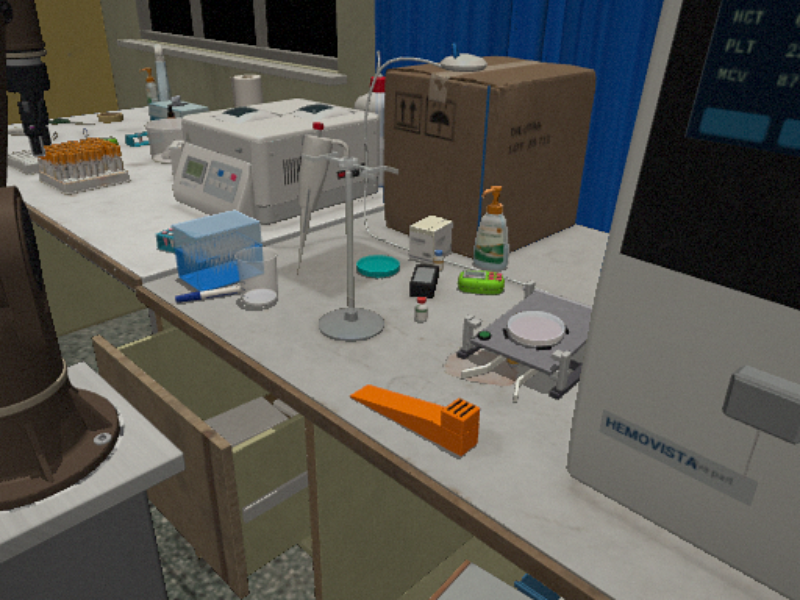

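The top view shows the orange wedge at (435–552, 345–376), thin end left. The stand is at (445–560, 135–265), with its white flare at (480–535, 260–290), open towards the robot. The pipette stand is at (347, 295), and the arm is out of frame to the left.

Run:
```python
from h import *
c=cap("top"); P=ptsmap(c); f=c['frame']; hsv=cv2.cvtColor(f,cv2.COLOR_BGR2HSV)
m=cv2.inRange(hsv,(8,170,120),(22,255,255)); m[:200]=0; m[250:]=0
n,l,s,_=cv2.connectedComponentsWithStats(m); k=1+np.argmax(s[1:,4]); print(s[k])
Q=P[l==k]; print('z pct',np.percentile(Q[:,2],[1,10,50,90,99]))
b=Q[(Q[:,2]>.052)&(Q[:,2]<.065)]; print('block n',len(b),'rect',cv2.minAreaRect(b[:,:2].astype(np.float32)))
print('all',cv2.minAreaRect(Q[:,:2].astype(np.float32)))
s_=Q[(Q[:,2]<.05)]; print('rest',cv2.boxPoints(cv2.minAreaRect(s_[:,:2].astype(np.float32))))
# stand: upscaled crop, and brackets by height
cr=f[75:200,270:370]; cv2.imwrite('pics/stand.png',cv2.resize(cr,None,fx=4.8,fy=4.8,interpolation=cv2.INTER_CUBIC)[:600])
reg=np.zeros(m.shape,bool); reg[75:200,270:370]=1
for lo,hi in((.058,.08),):
    mm=(reg&(P[...,2]>lo)&(P[...,2]<hi)).astype(np.uint8)
    n,l,s,ce=cv2.connectedComponentsWithStats(mm)
    for i in range(1,n):
        if s[i,4]>3: print(lo,s[i],P[l==i].mean(0).round(4),P[l==i][:,2].max())
# plate fit
g=reg&(hsv[...,1]<40)&(P[...,2]>.03)&(P[...,2]<.058)
x=P[g]; r=cv2.minAreaRect(x[:,:2].astype(np.float32)); print('plate',r, len(x))
```

```text
[341 232   6   5  13]
z pct [0.05395311 0.05508756 0.05860494 0.06065616 0.06606252]
block n 12 rect ((0.4095265865325928, -0.38747087121009827), (0.014854267239570618, 0.01070970855653286), 75.90372467041016)
all ((0.4095265865325928, -0.38747087121009827), (0.014854267239570618, 0.01070970855653286), 75.90372467041016)
rest [[0. 0.]
 [0. 0.]
 [0. 0.]
 [0. 0.]]
0.058 [346  85   6   9  33] [ 0.8155 -0.4071  0.0642] 0.07156069126376718
0.058 [286  90   4   8  27] [ 0.8037 -0.2376  0.0653] 0.06942450152406843
0.058 [292  92   2   3   4] [ 0.806  -0.2512  0.0589] 0.059377058643899305
0.058 [298  93   4   3   5] [ 0.8028 -0.2706  0.0592] 0.06015201744686571
0.058 [306 119  33  31 545] [ 0.6945 -0.3317  0.0611] 0.06978241590364087
0.058 [328 143   2   4   6] [ 0.6589 -0.3508  0.0601] 0.06139540209283423
0.058 [321 150   3   2   4] [ 0.6416 -0.3321  0.0592] 0.06046384567737606
0.058 [348 152  10   8  60] [ 0.6275 -0.4156  0.0671] 0.07492895889076912
0.058 [292 157   9   7  61] [ 0.6151 -0.2585  0.0668] 0.07491327560150673
plate ((0.7124068737030029, -0.33163148164749146), (0.21289916336536407, 0.19306477904319763), 5.359585285186768) 3238
```

View pics/stand.png

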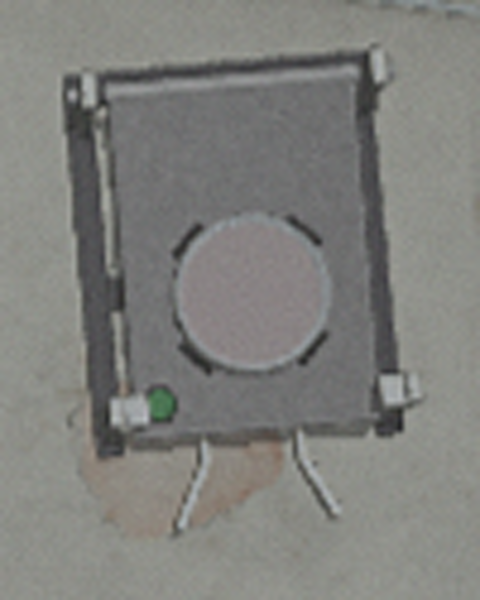

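The crop shows the stand turned slightly. The guide wall bends are at about (205, 440) and (297, 432), and the flare ends at (180, 530) and (337, 515). The dish sits between its lugs.

Run:
```python
from h import *
c=cap("top"); P=ptsmap(c); f=c['frame']; hsv=cv2.cvtColor(f,cv2.COLOR_BGR2HSV)
for q in((205,440),(297,432),(180,530),(337,515)):
    print(q, ray(c,q[0]/4.8+270-.4,q[1]/4.8+75-.4,.014).round(4))
print(hsv[232,300],hsv[230,340])
m=cv2.inRange(hsv,(5,120,60),(25,255,255)); m[:210]=0; m[250:]=0
n,l,s,_=cv2.connectedComponentsWithStats(m); k=1+np.argmax(s[1:,4]); print(s[k])
Q=P[l==k]
for lo,hi in((.05,.07),(-.01,.05),(-.02,.07)):
    b=Q[(Q[:,2]>lo)&(Q[:,2]<hi)]; r=cv2.minAreaRect(b[:,:2].astype(np.float32)); print(len(b),r,cv2.boxPoints(r).round(4).tolist())
s=cap("scene"); h2=cv2.cvtColor(s['frame'],cv2.COLOR_BGR2HSV); P2=ptsmap(s)
m2=cv2.inRange(h2,(3,150,60),(22,255,255)); m2[:230]=0;m2[:,:210]=0;m2[300:]=0
Q=P2[m2>0]; print('scene',Q.min(0),Q.max(0)); b=Q[Q[:,2]>.053];print(len(b),b.mean(0),b.min(0),b.max(0))
```

```text
(205, 440) [ 0.6032 -0.3114  0.014 ]
(297, 432) [ 0.6078 -0.3667  0.014 ]
(180, 530) [ 0.5491 -0.2956  0.014 ]
(337, 515) [ 0.5577 -0.3899  0.014 ]
[ 16 167 156] [ 1 88 61]
[279 222  75  19 991]
151 ((0.4243621230125427, -0.3969549536705017), (0.03959245979785919, 0.03617343306541443), 5.360767364501953) [[0.40299999713897705, -0.3808000087738037], [0.40630000829696655, -0.41679999232292175], [0.4458000063896179, -0.413100004196167], [0.4424000084400177, -0.37709999084472656]]
837 ((0.41640591621398926, -0.3144703507423401), (0.04179452359676361, 0.2008999139070511), 3.740489959716797) [[0.3889999985694885, -0.21559999883174896], [0.40209999680519104, -0.41609999537467957], [0.4438000023365021, -0.4133000075817108], [0.43070000410079956, -0.21289999783039093]]
988 ((0.41704118251800537, -0.31472867727279663), (0.043028634041547775, 0.2014983743429184), 3.740489959716797) [[0.3889999985694885, -0.21559999883174896], [0.40209999680519104, -0.41670000553131104], [0.44510000944137573, -0.4138999879360199], [0.4318999946117401, -0.21279999613761902]]
scene [-0.14997685 -0.84410085 -0.00170973] [ 0.61841426 -0.21179525  0.56883767]
193 [ 0.38689336 -0.42369697  0.08574595] [-0.14997685 -0.84410085  0.05306753] [ 0.4409     -0.37851514  0.56883767]
```

```bash
cat >> h.py <<'E'
def down(yaw):  # tool x down, jaw (y) axis at yaw
    x=np.array([0,0,-1.]); y=np.array([np.cos(yaw),np.sin(yaw),0]); return R.from_matrix(np.stack([x,y,np.cross(x,y)],1))
def info():
    o=observe(); r=R.from_rotvec(o['ee_rot']); m=r.as_matrix()
    print('t',round(o['clock'],2),'p',o['ee_pos'].round(4),'x',m[:,0].round(3),'jaw yaw',np.degrees(np.arctan2(m[1,1],m[0,1])).round(2),'F',o['force'].round(2),'q',o['qpos'].round(2),'g',round(o['grip_width'],3)); return o,r
def to(p,yawdeg):
    o,r=info(); d=r.inv().apply(np.array(p)-o['ee_pos'])*100
    print('->',p,yawdeg,d.round(2),np.degrees((r.inv()*down(np.radians(yawdeg))).as_rotvec()).round(2))
E
python3 - <<'E'
from h import *
to((.30,.30,.42),-176+180); to((.424,-.397,.2),4); to((.424,-.397,.2),-176)
c=cap("top")
for p in((555,456),): pass
print(ray(c,347/1.5625,295/1.5625,.0), ray(c,300/1.5625,283/1.5625,.3),ray(c,397/1.5625,300/1.5625,.3))
E
```

```text
t 0.25 p [0.2801 0.5585 0.2309] x [-0.    -0.001 -1.   ] jaw yaw 63.36 F [-1.06 -0.46  0.24] q [-1.21  0.43  0.03  1.57 -0.01  1.13 -0.08] g 1.0
-> (0.3, 0.3, 0.42) 4 [-18.89 -22.23  13.37] [5.936e+01 2.000e-02 3.000e-02]
t 0.25 p [0.2801 0.5585 0.2309] x [-0.    -0.001 -1.   ] jaw yaw 63.36 F [-1.06 -0.46  0.24] q [-1.21  0.43  0.03  1.57 -0.01  1.13 -0.08] g 1.0
-> (0.424, -0.397, 0.2) 4 [  3.15 -78.95  55.7 ] [5.936e+01 2.000e-02 3.000e-02]
t 0.25 p [0.2801 0.5585 0.2309] x [-0.    -0.001 -1.   ] jaw yaw 63.36 F [-1.06 -0.46  0.24] q [-1.21  0.43  0.03  1.57 -0.01  1.13 -0.08] g 1.0
-> (0.424, -0.397, 0.2) -176 [  3.15 -78.95  55.7 ] [-1.2064e+02 -4.0000e-02  3.0000e-02]
[ 0.54032984 -0.05064707  0.        ] [0.540274   0.00098969 0.3       ] [ 0.51526608 -0.13730894  0.3       ]
```

>>> move_arm(series="-6 0 0 0 0 0; -12 0 0 0 0 0; -18 -3 2 0 0 0; -18.9 -9 6 0 0 0; -18.9 -14.5 10 0 0 0; -18.9 -20 13.5 0 0 0; -18.9 -25.5 17 0 0 0; -18.9 -31 20.5 0 0 0", grip=1, squeeze=80)

```text
clock: 1.3
ee_pos: [0.3215, 0.2156, 0.4204]
ee_rot: [0.365, 1.54, -0.364]
force: [1.8, -0.4, 1.0]
grip_width: 1.001
```

Run:
```python
from h import *
to((.36,-.05,.42),4); to((.40,-.25,.42),4); to((.424,-.397,.15),4)
```

```text
t 1.3 p [0.3215 0.2156 0.4204] x [ 0.     0.001 -1.   ] jaw yaw 63.35 F [ 1.82 -0.39  1.02] q [-0.93 -0.09  0.19  1.76  0.02  1.47  0.35] g 1.001
-> (0.36, -0.05, 0.42) 4 [ 2.000e-02 -2.201e+01  1.536e+01] [ 5.935e+01 -2.000e-02 -4.000e-02]
t 1.3 p [0.3215 0.2156 0.4204] x [ 0.     0.001 -1.   ] jaw yaw 63.35 F [ 1.82 -0.39  1.02] q [-0.93 -0.09  0.19  1.76  0.02  1.47  0.35] g 1.001
-> (0.4, -0.25, 0.42) 4 [ 1.00e-02 -3.81e+01  2.79e+01] [ 5.935e+01 -2.000e-02 -4.000e-02]
t 1.3 p [0.3215 0.2156 0.4204] x [ 0.     0.001 -1.   ] jaw yaw 63.35 F [ 1.82 -0.39  1.02] q [-0.93 -0.09  0.19  1.76  0.02  1.47  0.35] g 1.001
-> (0.424, -0.397, 0.15) 4 [ 27.   -50.18  36.64] [ 5.935e+01 -2.000e-02 -4.000e-02]
```

>>> move_arm(series="0 -5 3.5 8 0 0; 0 -10 7 16 0 0; 0 -15 10.5 24 0 0; 0 -20 14 32 0 0; 0 -25 17.8 40 0 0; 0 -30 21.6 48 0 0; 0 -34 24.7 56 0 0; 0 -38.1 27.9 59.4 0 0")

```text
clock: 2.3
ee_pos: [0.4, -0.2495, 0.4206]
ee_rot: [1.161, 1.239, -1.159]
force: [0.4, 1.3, -1.0]
grip_width: 0.995
```

Run:
```python
from h import *
to((.424,-.397,.12),4)
```

```text
t 2.3 p [ 0.4    -0.2495  0.4206] x [ 0.002  0.    -1.   ] jaw yaw 3.81 F [ 0.39  1.27 -0.98] q [-0.41  0.05  0.93  1.64 -0.04  1.47  0.59] g 0.995
-> (0.424, -0.397, 0.12) 4 [30.06  1.36 14.88] [-0.19 -0.01 -0.09]
```

>>> move_arm(series="0 0.3 4 0 0 0; 2 0.7 8 0 0 0; 6 1.3 12 0 0 0; 11 1.4 14.9 0 0 0; 17 1.4 14.9 0 0 0; 23 1.4 14.9 0 0 0; 28 1.4 14.9 0 0 0; 30 1.4 14.9 0 0 0")

```text
clock: 3.3
ee_pos: [0.4235, -0.3942, 0.1178]
ee_rot: [1.159, 1.245, -1.159]
force: [-0.4, -0.2, 1.4]
grip_width: 1.003
```

Run:
```python
from h import *
to((.424,-.397,.014),4)
c=cap("top"); a=c['frame'][170:260,250:380]; b=cap("scene")['frame'][180:330,200:350]
cv2.imwrite('pics/g1.png',np.vstack([cv2.resize(a,(520,360)),cv2.resize(b,(520,240))]) if 0 else np.hstack([cv2.resize(a,(433,300)),cv2.resize(b,(300,300))]))
```

```text
t 3.3 p [ 0.4235 -0.3942  0.1178] x [-0.003  0.002 -1.   ] jaw yaw 3.96 F [-0.45 -0.2   1.45] q [ 0.11  0.59  0.82  1.86 -0.54  0.93  1.25] g 1.003
-> (0.424, -0.397, 0.014) 4 [10.38  0.06  0.31] [-0.04 -0.15  0.16]
```

View pics/g1.png

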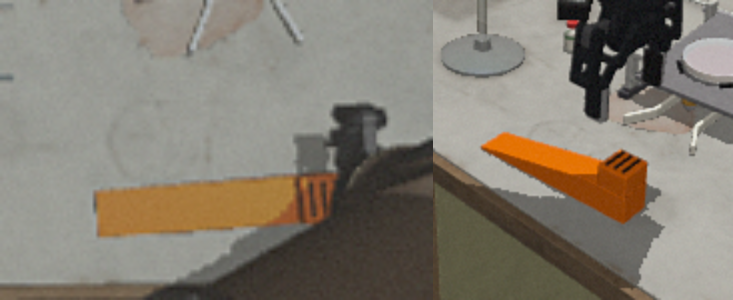

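The gripper hangs over the block with its jaws either side of it, so I'll go down and close.

>>> move_arm(series="4 0.1 0.2 0 0 0; 8 0.1 0.3 0 0 0; 10 0.1 0.3 0 0 0; 10.4 0.1 0.3 0 0 0; 10.4 0.1 0.3 0 0 0")

```text
clock: 4.03
ee_pos: [0.4263, -0.3992, 0.0176]
ee_rot: [1.158, 1.239, -1.158]
force: [-0.4, -0.4, -0.1]
grip_width: 0.998
```

>>> move_arm(series="0 0 0 0 0 0; 0 0 0 0 0 0; 0 0 0 0 0 0; 0 0 0 0 0 0; 0 0 0 0 0 0; 0 0 0 0 0 0; -1 0 0 0 0 0; -3 0 0 0 0 0", grip=0, squeeze=80)

```text
clock: 5.03
ee_pos: [0.4251, -0.3979, 0.0467]
ee_rot: [1.158, 1.243, -1.159]
force: [0.3, 0.1, -3.1]
grip_width: 0.456
```

Run:
```python
from h import *
to((.392,-.355,.08),4); to((.392,-.355,.08),-85.6)
```

```text
t 5.03 p [ 0.4251 -0.3979  0.0467] x [-0.001  0.001 -1.   ] jaw yaw 3.96 F [ 0.26  0.06 -3.14] q [ 0.17  0.69  0.74  1.9  -0.63  0.8   1.33] g 0.456
-> (0.392, -0.355, 0.08) 4 [-3.32 -3.01 -4.51] [-0.04 -0.07  0.07]
t 5.03 p [ 0.4251 -0.3979  0.0467] x [-0.001  0.001 -1.   ] jaw yaw 3.96 F [ 0.26  0.06 -3.14] q [ 0.17  0.69  0.74  1.9  -0.63  0.8   1.33] g 0.456
-> (0.392, -0.355, 0.08) -85.6 [-3.32 -3.01 -4.51] [89.56  0.    0.11]
```

>>> move_arm(series="-3.3 -1 -1.5 0 0 0; -3.3 -2 -3 8 0 0; -3.3 -3 -4.5 18 0 0; -3.3 -3 -4.5 28 0 0; -3.3 -3 -4.5 38 0 0; -3.3 -3 -4.5 48 0 0; -3.3 -3 -4.5 58 0 0; -3.3 -3 -4.5 68 0 0")

```text
clock: 6.02
ee_pos: [0.393, -0.3554, 0.0804]
ee_rot: [1.974, 0.449, -1.972]
force: [-0.3, 0.4, -2.6]
grip_width: 0.46
```

Run:
```python
from h import *
to((.392,-.355,.08),-85.6)
```

```text
t 6.03 p [ 0.393  -0.3554  0.0804] x [ 0.001  0.    -1.   ] jaw yaw -64.35 F [-0.28  0.37 -2.58] q [-0.09  0.73  1.12  2.03 -0.84  0.94  0.36] g 0.46
-> (0.392, -0.355, 0.08) -85.6 [ 0.04 -0.08  0.07] [21.25 -0.08 -0.  ]
```

>>> move_arm(series="0 0 0 7 0 0; 0 0 0 14 0 0; 0 -0.1 0.1 21.2 0 0; 0 -0.1 0.1 21.2 0 0; 0 -0.1 0.1 21.2 0 0")

```text
clock: 6.65
ee_pos: [0.3915, -0.355, 0.0798]
ee_rot: [2.178, 0.094, -2.177]
force: [0.6, -0.1, -3.1]
grip_width: 0.459
```

Run:
```python
from h import *
to((.392,-.355,.02),-85.6)
c=cap("top");P=ptsmap(c);f=c['frame'];hsv=cv2.cvtColor(f,cv2.COLOR_BGR2HSV)
m=cv2.inRange(hsv,(5,120,60),(25,255,255)); m[:150]=0; m[250:]=0;m[:,:280]=0;m[:,400:]=0
Q=P[(m>0)&(P[...,2]>.03)&(P[...,2]<.14)]
print(len(Q),Q.min(0),Q.max(0),'tip-ish',[Q[(Q[:,0]>a)&(Q[:,0]<a+.02)].mean(0).round(4).tolist() for a in(.44,.48,.52,.54,.56)])
a=f[90:260,250:380]; b=cap("scene")['frame'][150:320,200:380]
cv2.imwrite('pics/g2.png',np.hstack([cv2.resize(a,(390,510)),cv2.resize(b,(400,510))]))
```

```text
t 6.65 p [ 0.3915 -0.355   0.0798] x [ 0.001  0.    -1.   ] jaw yaw -85.06 F [ 0.57 -0.11 -3.07] q [-0.12  0.79  1.2   2.03 -0.9   1.    0.07] g 0.459
-> (0.392, -0.355, 0.02) -85.6 [ 5.98  0.   -0.05] [ 0.54 -0.04  0.  ]
817 [ 0.42551554 -0.37035196  0.06210821] [ 0.57626615 -0.31769008  0.1004983 ] tip-ish [[0.4493, -0.3485, 0.0918], [0.49, -0.3445, 0.0842], [0.5301, -0.34, 0.0764], [0.5505, -0.3386, 0.0725], [0.5684, -0.3376, 0.0686]]
```

View pics/g2.png

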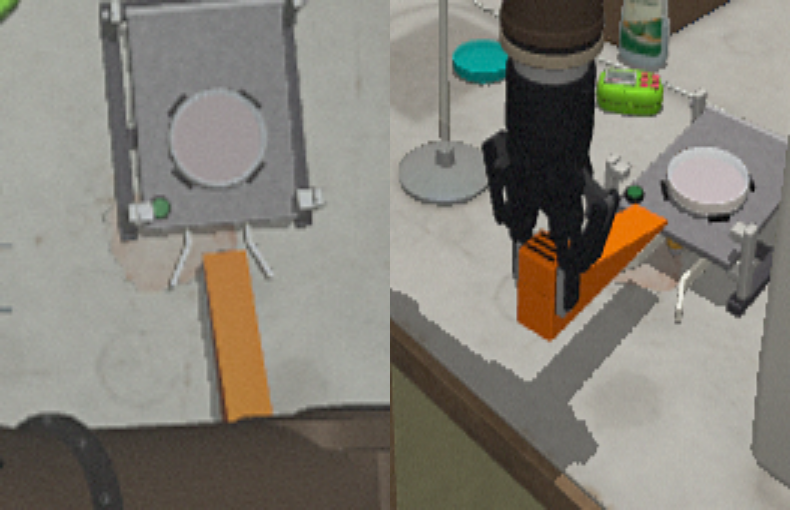

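The wedge is level and points in at the guide. Its tip is about 3 mm left of the axis and it is turned 0.7° too far, so I'll correct both and lower it.

>>> move_arm(series="1 0.15 0 0.7 0 0; 3 0.15 0 0.7 0 0; 4.5 0.15 0 0.7 0 0; 5.5 0.15 0 0.7 0 0; 5.9 0.15 0 0.7 0 0; 5.9 0.15 0 0.7 0 0")

```text
clock: 7.5
ee_pos: [0.3913, -0.3567, 0.0203]
ee_rot: [2.185, 0.077, -2.185]
force: [0.5, 0.2, -3.3]
grip_width: 0.46
```

```bash
cat > w.py <<'E'
from h import *
def wl(c,lo=.0):
    P=ptsmap(c);hsv=cv2.cvtColor(c['frame'],cv2.COLOR_BGR2HSV)
    m=cv2.inRange(hsv,(5,120,60),(25,255,255)); m[:150]=0; m[250:]=0;m[:,:280]=0;m[:,400:]=0
    Q=P[(m>0)&(P[...,2]>-.005)&(P[...,2]<.08)]
    S=np.array([.621,-.3375]);t=np.radians(4.4);A=np.array([[np.cos(t),np.sin(t)],[-np.sin(t),np.cos(t)]])
    q=(Q[:,:2]-S)@A.T
    for a in np.arange(-.23,.0,.03):
        k=(q[:,0]>a)&(q[:,0]<a+.015)
        if k.sum()>5: print('sx',a.round(3),'mid y',((q[k,1].min()+q[k,1].max())/2).round(4),'mean',q[k,1].mean().round(4),'z',Q[k,2].mean().round(4))
    print('x range',q[:,0].min().round(4),q[:,0].max().round(4))
E
python3 - <<'E'
from w import *
to((.4266,-.3525,.021),-85.6); wl(cap('top'))
E
```

```text
t 7.5 p [ 0.3913 -0.3567  0.0203] x [-0. -0. -1.] jaw yaw -85.94 F [ 0.47  0.25 -3.26] q [-0.06  0.86  1.1   2.07 -1.02  0.91  0.14] g 0.46
-> (0.4266, -0.3525, 0.021) -85.6 [-0.07 -0.17 -3.55] [-0.34  0.01 -0.  ]
sx -0.17 mid y -0.0008 mean -0.0 z 0.031
sx -0.14 mid y 0.0 mean -0.0006 z 0.0249
sx -0.11 mid y -0.0003 mean 0.0006 z 0.0189
sx -0.08 mid y 0.0003 mean 0.0006 z 0.0134
sx -0.05 mid y 0.0 mean -0.0021 z 0.0081
x range -0.1857 -0.0442
```

>>> move_arm(series="0 0 -1 0 0 0; 0 0 -2 0 0 0; 0 0 -3 0 0 0; 0 0 -4 0 0 0; 0 0 -4 0 0 0; 0.2 0 -4 0 0 0; 0.35 0 -4 0 0 0; 0.35 0 -4 0 0 0")

```text
clock: 8.55
ee_pos: [0.4308, -0.3538, 0.0171]
ee_rot: [2.186, 0.077, -2.186]
force: [-1.8, 2.2, 4.4]
grip_width: 0.461
```

>>> move_arm(series="0 0 0 0 0 0; 0 0 0 0 0 0; 0 0 0 0 0 0; 0 0 0 0 0 0; 0 0 0 0 0 0; 0 0 0 0 0 0", grip=0.85)

```text
clock: 9.3
ee_pos: [0.4313, -0.3538, 0.0168]
ee_rot: [2.185, 0.078, -2.185]
force: [-0.3, 0.1, -0.4]
grip_width: 0.85
```

Run:
```python
from w import *
info(); wl(cap('top'))
```

```text
t 9.3 p [ 0.4313 -0.3538  0.0168] x [ 0.  0. -1.] jaw yaw -85.94 F [-0.33  0.09 -0.4 ] q [-0.09  0.89  1.09  2.   -1.02  0.95  0.06] g 0.85
sx -0.14 mid y -0.0041 mean -0.0007 z 0.0285
sx -0.11 mid y -0.0 mean -0.0004 z 0.0229
sx -0.08 mid y -0.0006 mean -0.0002 z 0.0175
sx -0.05 mid y 0.0 mean 0.0001 z 0.0121
sx -0.02 mid y -0.0002 mean 0.0001 z 0.0064
x range -0.1356 -0.0127
```

The wedge now lies in the guide on the axis, released, with its tip about 5 mm before the foot. I'll withdraw upwards, back off, shut the gripper and lower it behind the heel, tilted 10° so the tips lead.

>>> move_arm(series="-2 0 0 0 0 0; -5 0 0 0 0 0; -9 0 0 0 0 0; -9 0 2 0 3 0; -9 0 5 0 10 0; -9 0 5.5 0 10 0")

```text
clock: 10.1
ee_pos: [0.3726, -0.3582, 0.1084]
ee_rot: [2.379, 0.077, -1.989]
force: [-0.1, 0.3, 0.4]
grip_width: 0.847
```

>>> move_arm(series="0 0 0 0 0 0; 0 0 0 0 0 0; 0 0 0 0 0 0; 0 0 0 0 0 0; 0 0 0 0 0 0; 0 0 0 0 0 0", grip=0, squeeze=60)

```text
clock: 10.85
ee_pos: [0.3764, -0.3577, 0.1067]
ee_rot: [2.371, 0.084, -1.99]
force: [0.0, -1.4, -0.4]
grip_width: -0.0
```

Run:
```python
from w import *
o,r=info()
t=np.radians(4.4)
p=np.array([.621,-.3375,0])-.242*np.array([np.cos(t),np.sin(t),0]); p[2]=.010
print(p,r.inv().apply(p-o['ee_pos'])*100, 'fwd',r.inv().apply([np.cos(t),np.sin(t),0]),'x',r.apply([1,0,0]))
wl(cap('top'))
c=cap('scene'); P=ptsmap(c); hsv=cv2.cvtColor(c['frame'],cv2.COLOR_BGR2HSV)
m=cv2.inRange(hsv,(3,150,60),(22,255,255))
Q=P[(m>0)&(P[...,2]>.054)&(P[...,2]<.062)&(P[...,0]>.36)&(P[...,0]<.5)&(P[...,1]<-.3)]
q=(Q[:,:2]-[.621,-.3375])@np.array([[np.cos(t),np.sin(t)],[-np.sin(t),np.cos(t)]]).T
print('block top x,y',q.min(0),q.max(0))
```

```text
t 10.85 p [ 0.3764 -0.3577  0.1067] x [ 0.173  0.012 -0.985] jaw yaw -85.93 F [ 0.01 -1.44 -0.4 ] q [-0.05  0.63  1.18  2.13 -0.99  0.93  0.22] g -0.0
[ 0.37971323 -0.356066    0.01      ] [ 9.58431788 -0.13516031  1.3410635 ] fwd [ 0.17342342 -0.00576654 -0.98483047] x [ 0.17298703  0.01233366 -0.98484687]
sx -0.2 mid y -0.0012 mean 0.0021 z 0.0556
sx -0.17 mid y -0.0043 mean -0.0011 z 0.0338
sx -0.14 mid y -0.0043 mean -0.001 z 0.029
sx -0.11 mid y -0.0008 mean -0.0003 z 0.0235
sx -0.08 mid y 0.0001 mean 0.0006 z 0.0181
sx -0.05 mid y -0.0001 mean 0.0003 z 0.0115
sx -0.02 mid y -0.0004 mean 0.0004 z 0.0067
x range -0.2089 -0.0128
block top x,y [-0.2100099 -0.020805 ] [-0.17059439  0.01836528]
```

>>> move_arm(series="3 0 0.4 0 0 0; 6 -0.1 0.8 0 0 0; 8.5 -0.1 1.2 0 0 0; 9.5 -0.1 1.3 0 0 0; 9.5 -0.1 1.3 0 0 0")

```text
clock: 11.58
ee_pos: [0.3798, -0.3565, 0.0109]
ee_rot: [2.371, 0.084, -1.99]
force: [0.7, -0.5, 0.6]
grip_width: -0.001
```

Run:
```python
from w import *
o,r=info()
t=np.radians(4.4);print('fwd',r.inv().apply([np.cos(t),np.sin(t),0]))
c=cap('scene'); cv2.imwrite('pics/p1.png',cv2.resize(c['frame'][160:320,190:400],(788,600)))
```

```text
t 11.57 p [ 0.3798 -0.3565  0.0109] x [ 0.173  0.013 -0.985] jaw yaw -85.95 F [ 0.7  -0.49  0.63] q [ 0.08  0.76  0.97  2.19 -1.23  0.8   0.42] g -0.001
fwd [ 0.17321872 -0.0061911  -0.98486392]
```

View pics/p1.png

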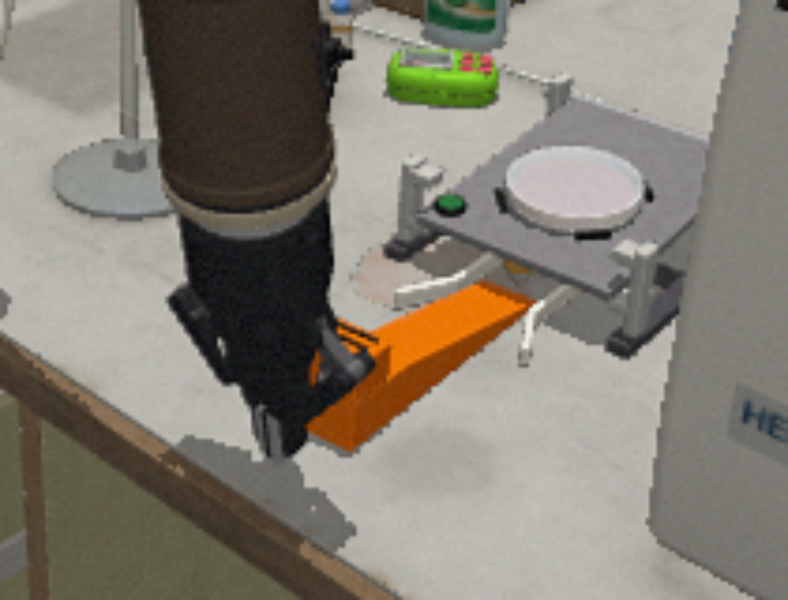

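The shut fingers stand low behind the heel with a gap of roughly 20 mm, and the dish and plate are undisturbed. Now I'll push gently.

>>> move_arm(series="0.07 0 -0.4 0 0 0; 0.14 0 -0.8 0 0 0; 0.21 0 -1.2 0 0 0; 0.28 0 -1.6 0 0 0; 0.33 0 -1.9 0 0 0; 0.39 0 -2.2 0 0 0; 0.43 0 -2.45 0 0 0; 0.48 0 -2.7 0 0 0")

```text
clock: 12.62
ee_pos: [0.407, -0.3545, 0.0109]
ee_rot: [2.37, 0.084, -1.99]
force: [-0.8, 0.2, 0.1]
grip_width: -0.004
```

>>> move_arm(series="0.04 0 -0.25 0 0 0; 0.09 0 -0.5 0 0 0; 0.13 0 -0.75 0 0 0; 0.18 0 -1 0 0 0; 0.22 0 -1.25 0 0 0; 0.26 0 -1.5 0 0 0; 0.31 0 -1.75 0 0 0; 0.35 0 -2 0 0 0")

```text
clock: 13.62
ee_pos: [0.4278, -0.353, 0.0109]
ee_rot: [2.371, 0.084, -1.989]
force: [-1.0, 0.3, 0.6]
grip_width: 0.003
```

```bash
cat >> w.py <<'E'
def st():
    o,r=info(); t=np.radians(4.4); A=np.array([[np.cos(t),np.sin(t)],[-np.sin(t),np.cos(t)]])
    print('tcp stand',(A@(o['ee_pos'][:2]-[.621,-.3375])).round(4),o['ee_pos'][2].round(4),'F stand',(A@o['force'][:2]).round(1))
    c=cap('top'); wl(c)
    P=ptsmap(c); q=(P[...,:2]-[.621,-.3375])@A.T
    hsv=cv2.cvtColor(c['frame'],cv2.COLOR_BGR2HSV)
    k=(abs(q[...,1])<.06)&(q[...,0]>.0)&(q[...,0]<.18)&(P[...,2]>.03)&(P[...,2]<.062)
    k&=np.hypot(q[...,0]-.075,q[...,1])>.06
    x=np.c_[q[k],np.ones(k.sum())]; z=P[...,2][k]
    s=np.linalg.lstsq(x,z,rcond=None)[0]; e=abs(z-x@s)<.004; s=np.linalg.lstsq(x[e],z[e],rcond=None)[0]
    print('plate slope x,y',s.round(4),'z at 0',(s[2]).round(4))
E
python3 -c "
from w import *
st()"
```

```text
t 13.62 p [ 0.4278 -0.353   0.0109] x [ 0.173  0.012 -0.985] jaw yaw -85.93 F [-0.99  0.3   0.6 ] q [ 0.03  0.79  0.97  2.12 -1.22  0.83  0.31] g 0.003
tcp stand [-0.1938 -0.0006] 0.0109 F stand [-1.   0.4]
sx -0.17 mid y -0.0021 mean 0.0003 z 0.056
sx -0.14 mid y -0.0013 mean -0.0016 z 0.033
sx -0.11 mid y -0.0049 mean -0.0016 z 0.0276
sx -0.08 mid y -0.0022 mean -0.0015 z 0.0223
sx -0.05 mid y -0.0023 mean -0.0022 z 0.0167
sx -0.02 mid y -0.0022 mean -0.0018 z 0.0114
x range -0.1844 -0.0131
plate slope x,y [0.0722 0.0022 0.0404] z at 0 0.0404
```

>>> move_arm(series="0.04 0 -0.25 0 0 0; 0.09 0 -0.5 0 0 0; 0.13 0 -0.75 0 0 0; 0.18 0 -1 0 0 0; 0.22 0 -1.25 0 0 0; 0.26 0 -1.5 0 0 0; 0.31 0 -1.75 0 0 0; 0.35 0 -2 0 0 0")

```text
clock: 14.68
ee_pos: [0.4479, -0.3516, 0.011]
ee_rot: [2.371, 0.084, -1.99]
force: [-4.0, -0.2, -0.1]
grip_width: 0.002
```

```bash
python3 -c "
from w import *
st()"
```

```text
t 14.68 p [ 0.4479 -0.3516  0.011 ] x [ 0.173  0.012 -0.985] jaw yaw -85.94 F [-3.95 -0.24 -0.15] q [ 0.    0.81  0.97  2.08 -1.21  0.84  0.26] g 0.002
tcp stand [-0.1736 -0.0007] 0.011 F stand [-4.   0.1]
sx -0.17 mid y -0.0018 mean 0.0014 z 0.0522
sx -0.14 mid y -0.0024 mean 0.0001 z 0.0526
sx -0.11 mid y -0.0022 mean -0.002 z 0.032
sx -0.08 mid y -0.003 mean -0.0024 z 0.0257
sx -0.05 mid y -0.003 mean -0.0021 z 0.0198
sx -0.02 mid y -0.0051 mean -0.0021 z 0.0139
x range -0.1645 -0.0132
plate slope x,y [ 0.0632 -0.0001  0.0422] z at 0 0.0422
```

>>> move_arm(series="0.04 0 -0.25 0 0 0; 0.09 0 -0.5 0 0 0; 0.13 0 -0.75 0 0 0; 0.18 0 -1 0 0 0; 0.22 0 -1.25 0 0 0; 0.26 0 -1.5 0 0 0; 0.31 0 -1.75 0 0 0; 0.35 0 -2 0 0 0")

```text
clock: 15.72
ee_pos: [0.4683, -0.3501, 0.011]
ee_rot: [2.371, 0.084, -1.989]
force: [-3.6, 0.3, -0.2]
grip_width: 0.001
```

```bash
python3 -c "
from w import *
st()"
```

```text
t 15.72 p [ 0.4683 -0.3501  0.011 ] x [ 0.173  0.012 -0.985] jaw yaw -85.93 F [-3.58  0.3  -0.22] q [-0.01  0.82  0.98  2.05 -1.2   0.85  0.21] g 0.001
tcp stand [-0.1532 -0.0008] 0.011 F stand [-3.5  0.6]
sx -0.14 mid y -0.0019 mean 0.0004 z 0.055
sx -0.11 mid y -0.0019 mean -0.0015 z 0.0394
sx -0.08 mid y -0.0025 mean -0.0027 z 0.0297
sx -0.05 mid y -0.0026 mean -0.0023 z 0.0241
sx -0.02 mid y -0.0026 mean -0.0027 z 0.0188
x range -0.1422 -0.0142
plate slope x,y [0.0385 0.0024 0.0467] z at 0 0.0467
```

>>> move_arm(series="0.04 0 -0.25 0 0 0; 0.09 0 -0.5 0 0 0; 0.13 0 -0.75 0 0 0; 0.18 0 -1 0 0 0; 0.22 0 -1.25 0 0 0; 0.26 0 -1.5 0 0 0; 0.31 0 -1.75 0 0 0; 0.35 0 -2 0 0 0")

```text
clock: 16.77
ee_pos: [0.4885, -0.3487, 0.011]
ee_rot: [2.371, 0.084, -1.989]
force: [-1.9, 0.8, -1.0]
grip_width: -0.0
```

>>> move_arm(series="0.02 0 -0.13 0 0 0; 0.04 0 -0.25 0 0 0; 0.07 0 -0.38 0 0 0; 0.09 0 -0.5 0 0 0; 0.11 0 -0.63 0 0 0; 0.13 0 -0.75 0 0 0; 0.15 0 -0.88 0 0 0; 0.18 0 -1 0 0 0")

```text
clock: 17.77
ee_pos: [0.4986, -0.348, 0.011]
ee_rot: [2.371, 0.084, -1.989]
force: [-3.5, -0.5, -1.2]
grip_width: -0.002
```

```bash
python3 -c "
from w import *
st()"
```

```text
t 17.77 p [ 0.4986 -0.348   0.011 ] x [ 0.173  0.012 -0.985] jaw yaw -85.94 F [-3.45 -0.54 -1.15] q [-0.04  0.85  0.98  1.99 -1.19  0.87  0.14] g -0.002
tcp stand [-0.1229 -0.001 ] 0.011 F stand [-3.5 -0.3]
sx -0.11 mid y -0.0018 mean 0.0014 z 0.0554
sx -0.08 mid y -0.0024 mean -0.002 z 0.0403
sx -0.05 mid y -0.0062 mean -0.0025 z 0.0295
sx -0.02 mid y -0.0027 mean -0.0023 z 0.0246
x range -0.1129 -0.0139
plate slope x,y [0.0085 0.0021 0.0526] z at 0 0.0526
```

>>> move_arm(series="0.01 0 -0.06 0 0 0; 0.02 0 -0.13 0 0 0; 0.03 0 -0.19 0 0 0; 0.04 0 -0.25 0 0 0; 0.05 0 -0.31 0 0 0; 0.07 0 -0.38 0 0 0; 0.08 0 -0.44 0 0 0; 0.09 0 -0.5 0 0 0")

```text
clock: 18.82
ee_pos: [0.5036, -0.3477, 0.011]
ee_rot: [2.371, 0.084, -1.989]
force: [-3.8, 0.0, -0.3]
grip_width: 0.003
```

>>> move_arm(series="0.01 0 -0.03 0 0 0; 0.01 0 -0.06 0 0 0; 0.02 0 -0.09 0 0 0; 0.02 0 -0.12 0 0 0; 0.03 0 -0.15 0 0 0; 0.03 0 -0.18 0 0 0; 0.04 0 -0.2 0 0 0; 0.04 0 -0.2 0 0 0")

```text
clock: 19.82
ee_pos: [0.5056, -0.3475, 0.011]
ee_rot: [2.371, 0.084, -1.989]
force: [-4.1, -1.2, 0.9]
grip_width: 0.001
```

```bash
python3 -c "
from w import *
st()"
```

```text
t 19.82 p [ 0.5056 -0.3475  0.011 ] x [ 0.173  0.012 -0.985] jaw yaw -85.94 F [-4.07 -1.25  0.9 ] q [-0.04  0.85  0.98  1.98 -1.19  0.87  0.13] g 0.001
tcp stand [-0.1158 -0.0011] 0.011 F stand [-4.2 -0.9]
sx -0.11 mid y -0.0017 mean 0.0053 z 0.052
sx -0.08 mid y -0.0026 mean -0.0019 z 0.0526
sx -0.05 mid y -0.0069 mean -0.0028 z 0.031
sx -0.02 mid y -0.0058 mean -0.0033 z 0.0259
x range -0.1045 -0.0142
plate slope x,y [0.0024 0.0028 0.054 ] z at 0 0.054
```

Nearly level now. From here 1 mm per call, watching the force.

>>> move_arm(series="0 0 -0.02 0 0 0; 0.01 0 -0.04 0 0 0; 0.01 0 -0.06 0 0 0; 0.02 0 -0.08 0 0 0; 0.02 0 -0.1 0 0 0; 0.02 0 -0.1 0 0 0")

```text
clock: 20.62
ee_pos: [0.5067, -0.3475, 0.0109]
ee_rot: [2.371, 0.084, -1.989]
force: [-4.4, -1.1, 1.0]
grip_width: 0.001
```

>>> move_arm(series="0 0 -0.02 0 0 0; 0.01 0 -0.04 0 0 0; 0.01 0 -0.06 0 0 0; 0.02 0 -0.08 0 0 0; 0.02 0 -0.1 0 0 0; 0.02 0 -0.1 0 0 0")

```text
clock: 21.38
ee_pos: [0.5077, -0.3474, 0.0109]
ee_rot: [2.371, 0.084, -1.989]
force: [-4.6, -0.4, 1.4]
grip_width: -0.002
```

>>> move_arm(series="0 0 -0.02 0 0 0; 0.01 0 -0.04 0 0 0; 0.01 0 -0.06 0 0 0; 0.02 0 -0.08 0 0 0; 0.02 0 -0.1 0 0 0; 0.02 0 -0.1 0 0 0")

```text
clock: 22.12
ee_pos: [0.5086, -0.3473, 0.0109]
ee_rot: [2.371, 0.084, -1.989]
force: [-4.8, -0.1, 3.7]
grip_width: -0.0
```

>>> move_arm(series="0 0 -0.01 0 0 0; 0 0 -0.03 0 0 0; 0.01 0 -0.04 0 0 0; 0.01 0 -0.05 0 0 0; 0.01 0 -0.05 0 0 0")

```text
clock: 22.75
ee_pos: [0.5087, -0.3473, 0.0109]
ee_rot: [2.371, 0.084, -1.99]
force: [-6.9, 0.1, 2.9]
grip_width: 0.001
```

```bash
python3 -c "
from w import *
st()"
```

```text
t 22.75 p [ 0.5087 -0.3473  0.0109] x [ 0.173  0.012 -0.985] jaw yaw -85.96 F [-6.9   0.11  2.92] q [-0.05  0.86  0.98  1.97 -1.19  0.88  0.12] g 0.001
tcp stand [-0.1127 -0.0012] 0.0109 F stand [-6.9  0.6]
sx -0.11 mid y 0.008 mean 0.0099 z 0.0489
sx -0.08 mid y -0.002 mean -0.0008 z 0.0566
sx -0.05 mid y -0.0032 mean -0.0027 z 0.0319
sx -0.02 mid y -0.0058 mean -0.0033 z 0.0265
x range -0.1015 -0.014
plate slope x,y [-0.0042  0.0026  0.0548] z at 0 0.0548
```

>>> move_arm(series="0 0 -0.01 0 0 0; 0 0 -0.03 0 0 0; 0.01 0 -0.04 0 0 0; 0.01 0 -0.05 0 0 0; 0.01 0 -0.05 0 0 0")

```text
clock: 23.42
ee_pos: [0.5089, -0.3474, 0.0108]
ee_rot: [2.37, 0.083, -1.991]
force: [-6.4, 0.3, 4.9]
grip_width: 0.001
```

>>> move_arm(series="0 0 -0.01 0 0 0; 0 0 -0.02 0 0 0; 0 0 -0.03 0 0 0; 0 0 -0.03 0 0 0")

```text
clock: 23.92
ee_pos: [0.5091, -0.3474, 0.0109]
ee_rot: [2.37, 0.083, -1.991]
force: [-7.6, 0.4, 3.2]
grip_width: 0.003
```

>>> move_arm(series="0 0 -0.02 0 0 0; 0.01 0 -0.04 0 0 0; 0.01 0 -0.06 0 0 0; 0.01 0 -0.06 0 0 0")

```text
clock: 24.42
ee_pos: [0.5094, -0.3474, 0.0109]
ee_rot: [2.37, 0.083, -1.991]
force: [-8.3, 0.1, 5.0]
grip_width: 0.0
```

>>> move_arm(series="0 0 -0.02 0 0 0; 0.01 0 -0.04 0 0 0; 0.01 0 -0.06 0 0 0; 0.01 0 -0.06 0 0 0")

```text
clock: 24.92
ee_pos: [0.5096, -0.3475, 0.0108]
ee_rot: [2.37, 0.083, -1.992]
force: [-9.8, 0.3, 5.5]
grip_width: 0.001
```

```bash
python3 -c "
from w import *
st()"
```

```text
t 24.93 p [ 0.5096 -0.3475  0.0108] x [ 0.171  0.012 -0.985] jaw yaw -86.01 F [-9.8   0.34  5.54] q [-0.05  0.86  0.98  1.97 -1.19  0.88  0.12] g 0.001
tcp stand [-0.1119 -0.0014] 0.0108 F stand [-9.7  1.1]
sx -0.11 mid y 0.0073 mean 0.0096 z 0.0439
sx -0.08 mid y -0.002 mean -0.0009 z 0.0562
sx -0.05 mid y -0.0067 mean -0.003 z 0.0318
sx -0.02 mid y -0.0046 mean -0.0034 z 0.0266
x range -0.1015 -0.0135
plate slope x,y [-0.0004 -0.0011  0.0545] z at 0 0.0545
```

>>> move_arm(series="0 0 -0.03 0 0 0; 0.01 0 -0.06 0 0 0; 0.01 0 -0.08 0 0 0; 0.01 0 -0.08 0 0 0")

```text
clock: 25.48
ee_pos: [0.5098, -0.3475, 0.0108]
ee_rot: [2.369, 0.082, -1.993]
force: [-11.7, 0.5, 6.6]
grip_width: -0.005
```

>>> move_arm(series="0 0 -0.03 0 0 0; 0.01 0 -0.06 0 0 0; 0.01 0 -0.08 0 0 0; 0.01 0 -0.08 0 0 0")

```text
clock: 25.98
ee_pos: [0.5102, -0.3476, 0.0108]
ee_rot: [2.369, 0.082, -1.994]
force: [-14.1, -0.1, 6.8]
grip_width: -0.002
```

>>> move_arm(series="0 0 -0.03 0 0 0; 0.01 0 -0.06 0 0 0; 0.01 0 -0.08 0 0 0; 0.01 0 -0.08 0 0 0")

```text
clock: 26.48
ee_pos: [0.5105, -0.3477, 0.0108]
ee_rot: [2.368, 0.081, -1.995]
force: [-14.1, -0.5, 7.5]
grip_width: 0.001
```

>>> move_arm(series="0 0 -0.03 0 0 0; 0.01 0 -0.06 0 0 0; 0.01 0 -0.08 0 0 0; 0.01 0 -0.08 0 0 0")

```text
clock: 26.98
ee_pos: [0.5106, -0.3477, 0.0108]
ee_rot: [2.368, 0.08, -1.996]
force: [-16.1, -0.3, 10.1]
grip_width: 0.002
```

>>> move_arm(series="0 0 -0.03 0 0 0; 0.01 0 -0.06 0 0 0; 0.01 0 -0.08 0 0 0; 0.01 0 -0.08 0 0 0")

```text
clock: 27.48
ee_pos: [0.511, -0.3478, 0.0108]
ee_rot: [2.368, 0.08, -1.996]
force: [-18.5, -0.2, 9.2]
grip_width: 0.002
```

```bash
python3 -c "
from w import *
st()
c=cap('scene'); cv2.imwrite('pics/p2.png',cv2.resize(c['frame'][140:280,260:440],(771,600)))"
```

```text
t 27.48 p [ 0.511  -0.3478  0.0108] x [ 0.169  0.011 -0.986] jaw yaw -86.13 F [-18.49  -0.17   9.24] q [-0.05  0.86  0.98  1.97 -1.18  0.88  0.11] g 0.002
tcp stand [-0.1105 -0.0019] 0.0108 F stand [-18.4   1.3]
sx -0.11 mid y 0.0102 mean 0.0111 z 0.0502
sx -0.08 mid y -0.0026 mean -0.0019 z 0.0571
sx -0.05 mid y -0.007 mean -0.0033 z 0.0323
sx -0.02 mid y -0.0051 mean -0.0049 z 0.0269
x range -0.0996 -0.0134
plate slope x,y [-0.0013  0.0022  0.0546] z at 0 0.0546
```

View pics/p2.png

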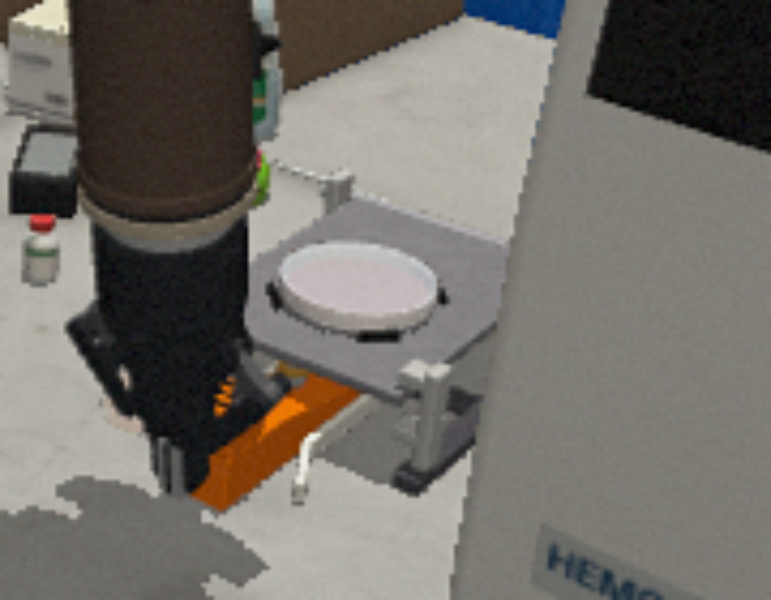

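The plate is up under the bracket lug, the dish sits between its lugs, and the force is 18.5 N. One last small step.

>>> move_arm(series="0 0 -0.02 0 0 0; 0 0 -0.04 0 0 0; 0.01 0 -0.06 0 0 0; 0.01 0 -0.06 0 0 0; 0.01 0 -0.06 0 0 0")

```text
clock: 28.2
ee_pos: [0.5111, -0.3478, 0.0108]
ee_rot: [2.367, 0.08, -1.997]
force: [-19.7, -0.0, 11.8]
grip_width: 0.003
```

```bash
python3 -c "
from h import *
info();info()"
```

```text
t 28.2 p [ 0.5111 -0.3478  0.0108] x [ 0.168  0.011 -0.986] jaw yaw -86.15 F [-19.69  -0.04  11.78] q [-0.05  0.86  0.98  1.97 -1.18  0.88  0.1 ] g 0.003
t 28.2 p [ 0.5111 -0.3478  0.0108] x [ 0.168  0.011 -0.986] jaw yaw -86.15 F [-19.69  -0.04  11.78] q [-0.05  0.86  0.98  1.97 -1.18  0.88  0.1 ] g 0.003
```

Firm at 19.7 N. Now I'll back straight off and rise.

>>> move_arm(series="-0.05 0 0.3 0 0 0; -0.12 0 0.7 0 0 0; -0.26 0 1.5 0 0 0; -0.45 0 2.6 0 0 0; -0.7 0 4 0 0 0; -0.9 0 5 0 0 0; -5 0 5 0 0 0; -10 0 5 0 0 0")

```text
clock: 29.2
ee_pos: [0.4481, -0.3512, 0.1013]
ee_rot: [2.37, 0.085, -1.992]
force: [0.8, 0.1, 0.0]
grip_width: 0.002
```

>>> move_arm(series="-5 0 2 0 0 0; -10 0 4 0 0 0; -10 0 4 0 0 0; -10 0 4 0 0 0; -10 0 4 0 0 0; -10 0 4 0 0 0; -10 0 4 0 0 0; -10 0 4 0 0 0")

```text
clock: 30.2
ee_pos: [0.3927, -0.3555, 0.1922]
ee_rot: [2.37, 0.084, -1.99]
force: [0.6, -0.1, 0.5]
grip_width: 0.002
```

```bash
python3 -c "
from w import *
st()
a=cap('scene')['frame'][140:280,260:400]; b=cap('top')['frame'][80:260,240:380]
cv2.imwrite('pics/e.png',np.hstack([cv2.resize(a,(420,420)),cv2.resize(b,(327,420))]))"
```

```text
t 30.2 p [ 0.3927 -0.3555  0.1922] x [ 0.173  0.012 -0.985] jaw yaw -85.93 F [ 0.65 -0.05  0.51] q [-0.17  0.51  1.29  2.02 -0.77  1.04 -0.01] g 0.002
tcp stand [-0.229  -0.0004] 0.1922 F stand [ 0.6 -0.1]
sx -0.11 mid y -0.0094 mean -0.0063 z 0.0472
sx -0.08 mid y -0.0026 mean -0.0019 z 0.0575
sx -0.05 mid y -0.0064 mean -0.0033 z 0.0319
sx -0.02 mid y -0.0048 mean -0.0039 z 0.0267
x range -0.0996 -0.0136
plate slope x,y [-0.0026  0.0007  0.0546] z at 0 0.0546
```

View pics/e.png

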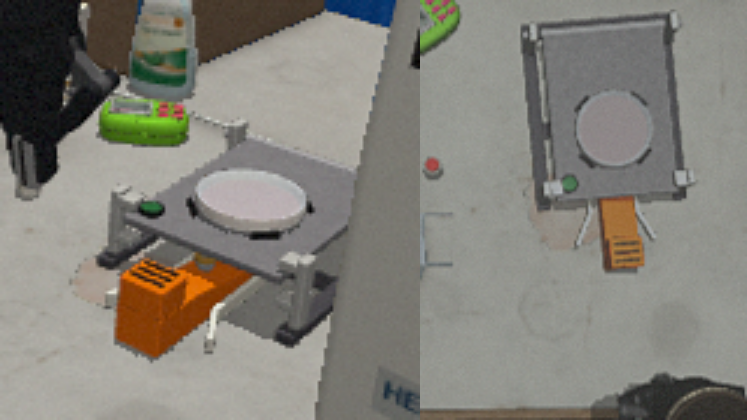

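The wedge sits under the plate in the guide and holds it level, the heel is unmoved at −0.0996, and the dish is in its lugs. The robot is clear, so I'll hand in.

```bash
python3 -c "
from h import *
print(env.sign_off()); info()"
```

```text
the job is handed in; nothing more can be done
None
the job is handed in; nothing more can be done
```

The wedge is in the stand's guide, holding the plate level on its own, and I handed the job in at about 30 s of the 67 s allowed. I gripped the wedge by its block, laid it flat in the guide with the thin end pointing at the foot, and let go. I then pushed the heel low with the shut fingertips, in small steps, until it went firm at 19.7 N, and backed off.

- **Plate:** after the gripper let go, the fitted slope was about -0.003 rad, against 0.072 rad at the start. Repeat readings at the stops ran from 0 to -0.004, so this is level within measurement noise. The plate looks to be up at its bracket lugs.
- **Wedge:** the heel stayed where it was when the gripper backed off. The wedge lies about 2–3 mm to the right of the guide's axis, within the walls.
- **Dish and surroundings:** the dish is still between its four lugs, nothing else in view was disturbed, and the robot touches nothing.
- **Forces:** near the end the fingers also read a vertical force of up to about 12 N, which I put down to friction on the heel. No check failed.

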